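# Release a dish from a gravity chute by its sprung gate

### The arm

A 7-joint arm with a two-finger parallel gripper is mounted at the origin on a cart in front of the work surface, level with it; the furniture and walls round the work are solid. World frame = base frame: x ahead of the robot, y to its left, z up, the work surface at z = 0. Lengths are in m, angles in rad, forces in N, time in s.
With the tool pointing down it reaches from about 0.4 to 0.85 m from the base axis. Payload 10.4 kg.
Tool frame: the origin (TCP) lies midway between the tips of the shut fingers; the grasp point (between the pads) lies 19 mm behind it; z points along the fingers, y is the line along which they close (so a half turn about z gives the same grasp; the last joint's range is limited). The gripper opens to 85 mm and grips with 20 to 120 N. Pads are 22 mm wide; open, the fingers measure 114 mm over their backs; the gripper's body (76 mm by 85 mm) begins 54 mm behind the grasp point. The pads swing forward as they close: fully open they stand 13 mm farther back than shut.
Start: joints at [-1.129, 0.332, -0.065, 1.46, 0.022, 1.35, -0.088], TCP at [0.28, 0.559, 0.231] pointing down, gripper open.
Joint ranges: [-2.6, 2.6], [-0.5, 2.12], [-1.47, 1.34], [0.16, 2.42], [-1.27, 4.41], [0.06, 2.06], [-2.6, 2.6]. Speed limits (rad/s): [2.22, 2.22, 2.79, 2.79, 3.14, 3.14, 3.14].

### API

Orientations are given as a unit quaternion [x, y, z, w].
In Python, from workcell import get_obs, camera, camera_params, hand_in gives the robot as it stands.
- The arm moves only by the tool carry_out, never from a script. Its argument "commands" is a list that holds one entry, the list of rows, each a list of 6 numbers: the shift along the tool's x, y, z in units of 40 mm (1.0 is 40 mm), then the turn, a rotation vector about the tool's x, y, z in units of 6 degrees (1.0 is 6 degrees). In form: [[[x, y, z, ax, ay, az], ...]]. A call has 1 to 20 rows; each row shifts and turns the commanded pose from where the row before left it, along the tool's axes as they then stand; what a row does not reach is not made up. A row lasts 1/12 s, in which the tool goes at most 41.7 mm and 7.16 degrees, less where a joint would pass 70% of its speed; a pose out of reach is approached as far as the arm can. A call is refused whole if a number of a shift passes 1 or a number of a turn 1, either way. A call with a gripper value outside its range is refused whole. "hand" is the closure, from -1 (fully open) to 1 (shut), set as the call begins (left out, the last holds). The fingers move at their own pace and stop on an object; "force" is the grip in N (left out, the last holds). Time passes only in rows, so rows that do not move let the fingers close. It gives the time, the measured TCP pose, the force, the opening and the grip force at its end, in the units of the state.
- get_obs(): the state, without advancing time (a new reading comes with each control period).
- camera(name): name is "side" or "top"; returns the picture (384x512x3 uint8, red, green, blue); there is no depth.
- camera_params(name): a dict with "mtx" (3x3 intrinsics, pixels), "k1" (the pictures are not rectified: a ray, as slopes to the right and down, at radius r is drawn at 1 + k1 r^2 times it, then the intrinsics apply), "R" (3x3) and "t" (3): a world point X has camera coordinates R X + t. Camera axes: x right, y down, z forward; pixel columns grow to the right and rows downward; lengths in m; the calibration is good to about 2 mm. A picture is of the moment at which its call begins. camera_params takes no time and is no camera call.
- hand_in(): hands the job in; it is judged then, once.
The state is a dict: "clock": time; "joint_pos": joint angles; "joint_velocities": joint speeds; "tau": joint torques, N m; "position": TCP position; "ee_rot": TCP orientation; "ft_force": force on the tool from outside, world axes, zero at the start; "torque": the same for the moment, N m; "grip_width": opening from 0.0 (shut) to 1.0 (fully open); "grasp_force": force on a finger pad.
Only numpy, scipy, OpenCV 4.12 (cv2) and the standard library are available. Lean on these libraries where they do the work, as an engineer would, in place of code of your own. Each camera call takes 0.05 s, during which the arm holds its last target. There are 200 camera calls.

### The job

A small Petri dish is waiting in the sloping chute behind a spring-loaded gate bar. Pull the gate out by its black handle all the way to its stop and keep it there until the dish has slid past it to the foot of the chute, then let the gate go back home into the chute and let go of it. Do not touch the dish, and leave the things standing around undisturbed.

Things in the scene. Friction and masses are not known exactly. Their poses are not given: they have to be found in the camera images.
- chute: Dish chute fixed to the bench: grey foot plate 90 x 240 x 8 mm carrying a sloping lane. Origin: centre of the plate's underside. x runs across the lane (gate handle on the -x side), y along it: the lane climbs towards +y at 0.45 rad, its foot is at -y; z up. Lane inside 66 mm wide, 230 mm long; walls 5 mm thick, 22 mm high; chute top 142 mm above the bench.
- gate (a joint): Gate travel in m: 0 = home (bar across the lane, holding the dish back), 0.050 = out at its stop. It slides level along the chute's -x. A spring draws it home, 4 N at home rising to 9 N at the stop; let go, it springs home at once; it does not lock. The bar reaches 49 mm into the lane, so the dish passes only when the gate is within a few mm of its stop.
- gate_grip (a point): Grip point in the gate's upright black handle tab (moves with it), mid thickness and width, 16 mm below the tab's top. Tab: 14 mm thick along the chute's x (the pull), 28 mm wide along its y, from 74 to 136 mm above the bench. Home: (-0.095, 0.014, 0.120) m in the chute's frame. A 10 mm square bar joins it to the chute at 86 mm height; the chute's bushing ends 34 mm from it.
- dish: Closed round Petri dish, 60 mm diameter, 16 mm high, about 40 g, lying in the upper part of the chute against the gate bar. Origin: centre of its underside; z is its axis, which leans 0.45 rad with the lane.
- chute_foot (a point): Where the centre of the dish's underside lies when the dish rests against the end wall at the foot of the chute: (0, -0.077, 0.033) m in the chute's frame.
- amber_bottle: Bystander: amber glass bottle with black cap, 50 mm diameter, 108 mm high. Origin: centre of its underside.
- timer: Bystander: upright light-grey bench timer, 22 x 66 x 58 mm. Origin: centre of its underside.
- marker: Bystander: black felt marker lying in front of the centrifuge (a fixed machine up to 0.27 m high, x from 0.47, y 0.11 to 0.43), 138 mm long, 13 mm thick. Origin: centre of its underside.
Things that resemble listed ones, but are neither listed nor needed, are in the scene too. What is shaped like the dish but green is not meant.

How it is judged:
On the way:
1. the gate is pulled out to its stop and kept there a moment (within 4 mm of the stop for 0.3 s) (value of joint gate above 0.046 m), for 0.3 s.
At the end, for the whole second after the job is handed in: The dish lies flat in the lane at rest at the foot of the chute, its underside's centre within 8 mm of the foot point, and the gate is back home (within 3 mm) (value of joint gate below 0.003 m and distance between dish and chute_foot below 0.008 m and angle between dish's own z axis and vertical below 0.6 rad and linear speed of dish below 0.01 m/s); the robot touches nothing.
It fails at once if the robot touches the dish (contact force between any of the fingers, the arm and dish above 0.3 N).
It fails at once if a bystander (bottle, timer or marker) is moved by more than 20 mm (distance of any of amber_bottle, timer, marker from where it was at the start of the episode above 0.02 m).
It also fails if it takes over 40 s, if anything falls off the work surface, if the arm or the gripper's body presses on something with over 40 N, if the wrist force passes 120 N, or if a joint passes its speed limit or range.

## Working session

There is one attempt and no reset: what is moved stays moved. The work goes in short steps, Python scripts to look and compute and a tool call to move; the robot and the scene stay as the last step left them, time stands still between calls to the robot, and variables do not carry over. Pictures are saved under pics/ and viewed, at most 10 in all, crops included, and the job is handed in when it is done.

Besides the shell and the picture viewer there is one more tool, called after ">>>" by a JSON object that holds its "api" and its "payload", one argument or row to a line. carry_out: Moves the arm, as the interface text tells. Its arguments: {"type":"object","properties":{"commands":{"type":"array"},"hand":{"type":"number"},"force":{"type":"number"}},"required":["commands"]}

```bash
mkdir -p pics
python3 - <<'E'
from workcell import *
import cv2
o=get_obs();print(o)
for n in("side","top"):
    cv2.imwrite(f"pics/{n}0.png",camera(n)[:,:,::-1]);print(n,camera_params(n))
E
```

```text
{'clock': 0.0, 'joint_pos': array([-1.12859951,  0.33286739, -0.06471889,  1.46095761,  0.02158756,
        1.34989968, -0.08849301]), 'joint_velocities': array([-1.29461627e-03, -1.39226524e-03,  1.38596994e-03,  3.78791945e-04,
       -1.91759131e-03, -1.85011217e-04, -7.07782894e-05]), 'tau': array([-1.37436276e-03, -6.25431561e+01,  4.81486064e-02, -3.91605735e+01,
        1.61113887e-02,  9.99105920e-03,  1.89311044e-05]), 'position': array([0.27997016, 0.55835655, 0.230511  ]), 'ee_rot': array([ 2.30290916e-01,  9.73121564e-01, -7.04437706e-04, -1.41405819e-04]), 'ft_force': array([0.80819751, 0.0088609 , 0.54383507]), 'torque': array([-0.03357962, -0.04546157,  0.03774969]), 'grasp_force': 0.0, 'grip_width': 0.99939821233949}
side {'mtx': array([[426.08637803,   0.        , 253.30533591],
       [  0.        , 426.08637803, 191.86077101],
       [  0.        ,   0.        ,   1.        ]]), 'k1': 0.02379155537084043, 'R': array([[-0.95820683, -0.28595952, -0.00817445],
       [-0.2081494 ,  0.71650948, -0.66579876],
       [ 0.19624856, -0.63627141, -0.74608658]]), 't': array([0.58490654, 0.22004285, 1.05285937])}
top {'mtx': array([[363.97288728,   0.        , 254.35964433],
       [  0.        , 363.97288728, 184.98809947],
       [  0.        ,   0.        ,   1.        ]]), 'k1': -0.11047795400856154, 'R': array([[-0.00128097, -0.99978418, -0.02073542],
       [-0.99712469,  0.00284808, -0.07572475],
       [ 0.07576747,  0.0205788 , -0.99691314]]), 't': array([-0.02031321,  0.61889992,  1.04791428])}
```

View pics/side0.png

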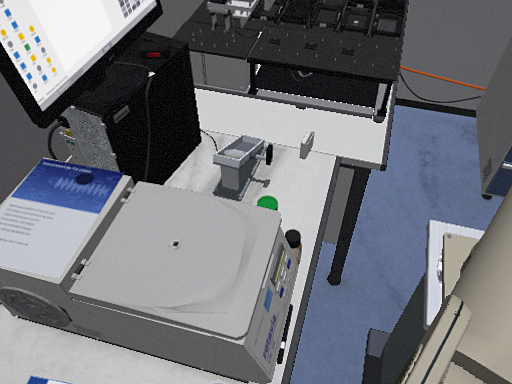

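View pics/top0.png

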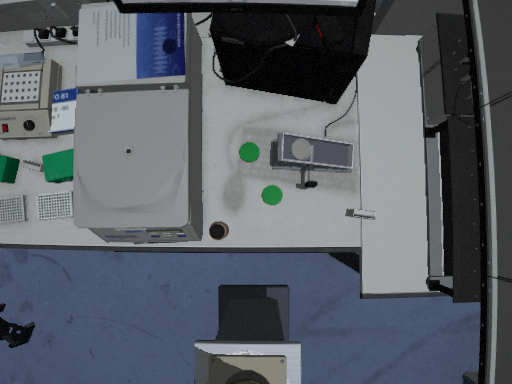

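Run:
```python
import cv2,numpy as np
s=cv2.imread("pics/side0.png")[125:205,195:325];t=cv2.imread("pics/top0.png")[120:220,235:385]
f=lambda a,k:cv2.resize(a,None,fx=k,fy=k,interpolation=cv2.INTER_CUBIC)
cv2.imwrite("pics/s1.png",f(s,6));cv2.imwrite("pics/t1.png",f(t,5))
```

```text
(no output)
```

View pics/s1.png

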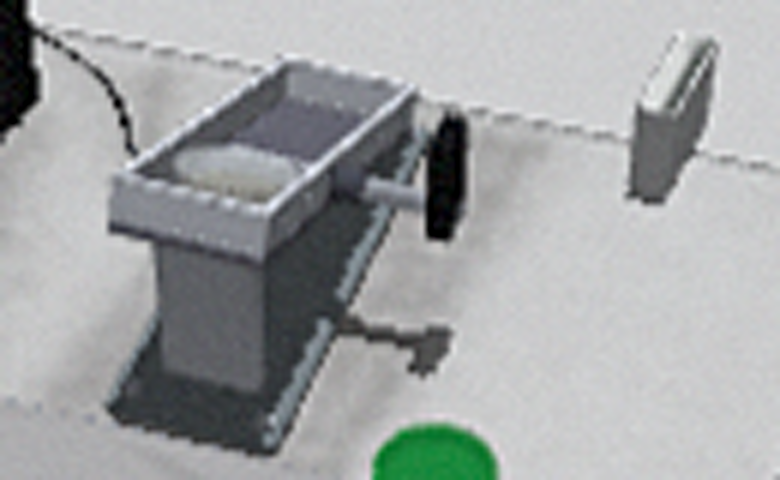

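View pics/t1.png

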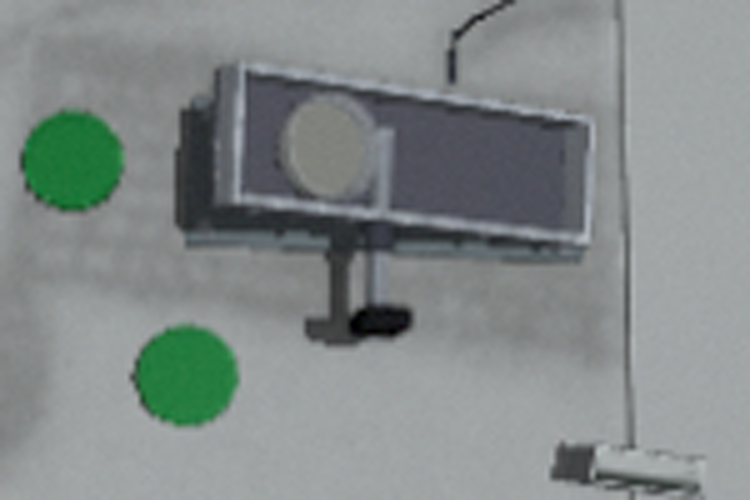

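```bash
cat > h.py <<'E'
import numpy as np,cv2
from workcell import *
P={n:camera_params(n) for n in("side","top")}
def ray(n,uv):
    p=P[n];d=np.array([[p["k1"],0,0,0]])  # k1 r^2 model
    xy=cv2.undistortPoints(np.array([[uv]],float),p["mtx"],np.array([p["k1"],0,0,0]))[0,0]
    return -p["R"].T@p["t"],p["R"].T@np.append(xy,1)
def plane(n,uv,z):
    c,d=ray(n,uv);return c+d*(z-c[2])/d[2]
def tri(a,b):
    (c1,d1),(c2,d2)=ray("side",a),ray("top",b)
    s=np.linalg.lstsq(np.c_[d1,-d2],c2-c1,rcond=None)[0]
    p,q=c1+d1*s[0],c2+d2*s[1];return (p+q)/2,np.linalg.norm(p-q)
def blob(img,x0,y0,x1,y1,th=45):
    m=(img[y0:y1,x0:x1].max(2)<th).astype(np.uint8)
    n,l,st,c=cv2.connectedComponentsWithStats(m);i=1+st[1:,4].argmax();return c[i]+[x0,y0],st[i]
E
python3 - <<'E'
from h import *
s=cv2.imread("pics/side0.png");t=cv2.imread("pics/top0.png")
a,sa=blob(s,262,138,278,168);b,sb=blob(t,300,176,322,192);print(a,sa,b,sb)
print("tab",tri(a,b),plane("top",b,.12),plane("top",b,.136),plane("side",a,.105))
T=lambda x,y:(235+(x+.5)/5-.5,120+(y+.5)/5-.5)
A,B=plane("top",T(238,65),.142),plane("top",T(235,208),.142)
for z in(.04,.05):
    C,D=plane("top",T(592,117),z),plane("top",T(584,243),z);print(A,B,C,D)
    for p,q in((A,B),(C,D)):print("w",np.linalg.norm(p-q))
    for p,q in((A,C),(B,D)):v=p-q;print("len",np.linalg.norm(v[:2]),"yaw",np.degrees(np.arctan2(-v[0],v[1])))
# foot plate near edge z=.008 : (187,240)-(583,258)
p,q=plane("top",T(187,236),.008),plane("top",T(583,256),.008);v=p-q;print("plate",p,q,np.linalg.norm(v),np.degrees(np.arctan2(-v[0],v[1])))
print("bottle",plane("top",(218,231),.108),"timer",plane("top",(361,213),.03))
E
```

```text
[268.53 154.44] [  4   7   6  20 100] [310.39285714 183.91071429] [ 5  5 12  6 56]
tab (array([ 0.61581053, -0.17490624,  0.10841333]), np.float64(0.0019014204341546838)) [ 0.61396654 -0.17354022  0.12      ] [ 0.61270993 -0.17139996  0.136     ] [ 0.61764786 -0.178285    0.105     ]
[ 0.74876101 -0.09796791  0.142     ] [ 0.67231263 -0.09571571  0.142     ] [ 0.74033539 -0.31164012  0.04      ] [ 0.66585228 -0.3049222   0.04      ]
w 0.07648154948637641
w 0.07478544995307865
len 0.21383826929287836 yaw -2.2581440359203184
len 0.20930621109506561 yaw -1.768745413245063
[ 0.74876101 -0.09796791  0.142     ] [ 0.67231263 -0.09571571  0.142     ] [ 0.73840756 -0.30909043  0.05      ] [ 0.66463306 -0.30243642  0.05      ]
w 0.07648154948637641
w 0.07407396943569235
len 0.21137623962603458 yaw -2.807536694846366
len 0.20686330817238777 yaw -2.1275314247190926
plate [ 0.67449568 -0.0741921   0.008     ] [ 0.6618969  -0.31208027  0.008     ] 0.23822156158736552 -3.0316046873721967
bottle [0.48824738 0.07489796 0.108     ] timer [ 0.53543046 -0.33305968  0.03      ]
```

>>> {"api": "carry_out", "payload": {
  "commands": [
    [[0,0,-0.8,0,0,-1],[0,0,-0.8,0,0,-1],[0,0,-0.8,0,0,-1],[0,0,-0.8,0,0,-1],[0,0,0,0,0,0]]
  ],
  "hand": -1,
  "force": 60
}}

```text
clock: 0.52
position: [0.2807, 0.56, 0.3661]
ee_rot: [0.02, 1.0, 0.004, 0.002]
ft_force: [-0.2, 0.5, 0.5]
grip_width: 1.0
grasp_force: 0.0
```

```bash
cat >> h.py <<'E'
from scipy.spatial.transform import Rotation as Ro
def go(target,yaw=-2.7):
    o=get_obs();R=Ro.from_quat(o["ee_rot"]);p=o["position"]
    y=np.radians(yaw);X=np.array([np.cos(y),np.sin(y),0]);Y=np.array([-np.sin(y),np.cos(y),0])
    W=Ro.from_matrix(np.c_[-X,Y,[0,0,-1]])
    print("t",o["clock"],"p",p.round(4),"units",(R.inv().apply(target-p)/.04).round(2),"turn",(np.degrees((R.inv()*W).as_rotvec())/6).round(2),"F",o["ft_force"].round(1),"w",o["grip_width"],o["grasp_force"],"q",o["joint_pos"].round(2))
E
python3 -c "
from h import *
go([.616,-.175,.35])"
```

```text
t 0.5167 p [0.2807 0.56   0.3661] units [ -9.1  -18.03   0.28] turn [0.08 0.03 0.07] F [-0.2  0.5  0.5] w 1.0001385200306252 0.0 q [-1.1   0.3  -0.11  1.22  0.03  1.61  0.33]
```

>>> {"api": "carry_out", "payload": {
  "commands": [
    [[-0.45,-0.9,0,0,0,0],[-0.45,-0.9,0,0,0,0],[-0.45,-0.9,0,0,0,0],[-0.45,-0.9,0,0,0,0],[-0.45,-0.9,0,0,0,0],[-0.45,-0.9,0,0,0,0],[-0.45,-0.9,0,0,0,0],[-0.45,-0.9,0,0,0,0],[-0.45,-0.9,0,0,0,0],[-0.45,-0.9,0,0,0,0],[-0.45,-0.9,0,0,0,0],[-0.45,-0.9,0,0,0,0],[-0.45,-0.9,0,0,0,0],[-0.45,-0.9,0,0,0,0],[-0.45,-0.9,0,0,0,0],[-0.45,-0.9,0,0,0,0],[-0.45,-0.9,0,0,0,0],[-0.45,-0.9,0,0,0,0],[-0.45,-0.9,0,0,0,0],[0,0,0,0,0,0]]
  ]
}}

```text
clock: 2.18
position: [0.5904, -0.1484, 0.3574]
ee_rot: [0.028, 1.0, -0.002, -0.001]
ft_force: [-0.8, -1.1, 0.1]
grip_width: 1.004
grasp_force: 0.0
```

```bash
python3 -c "
from h import *
go([.616,-.175,.165])"
```

```text
t 2.1833 p [ 0.5904 -0.1484  0.3574] units [-0.69 -0.61  4.81] turn [-0.04 -0.02 -0.08] F [-0.8 -1.1  0.1] w 1.004069603337619 0.0 q [-0.25  0.28  0.54  1.31 -0.14  1.59  1.79]
```

>>> {"api": "carry_out", "payload": {
  "commands": [
    [[-0.35,-0.3,0.8,0,0,0],[-0.35,-0.3,0.8,0,0,0],[0,0,0.8,0,0,0],[0,0,0.8,0,0,0],[0,0,0.8,0,0,0],[0,0,0.8,0,0,0],[0,0,0,0,0,0],[0,0,0,0,0,0]]
  ]
}}

```text
clock: 2.85
position: [0.6163, -0.1652, 0.1663]
ee_rot: [0.023, 1.0, 0.0, -0.002]
ft_force: [0.2, -0.6, 1.6]
grip_width: 1.001
grasp_force: 0.0
```

```bash
python3 -c "
from h import *
go([.616,-.175,.101])
f=lambda a:cv2.resize(a,None,fx=5,fy=5,interpolation=cv2.INTER_CUBIC)
s=camera('side')[:,:,::-1];cv2.imwrite('pics/side1.png',s);cv2.imwrite('pics/s2.png',f(s[95:205,195:325]))
"
```

```text
t 2.85 p [ 0.6163 -0.1652  0.1663] units [-0.01 -0.25  1.63] turn [ 0.   -0.03  0.01] F [ 0.2 -0.6  1.6] w 1.0012213559011613 0.0 q [-0.19  0.43  0.51  1.53 -0.22  1.24  1.87]
```

View pics/s2.png

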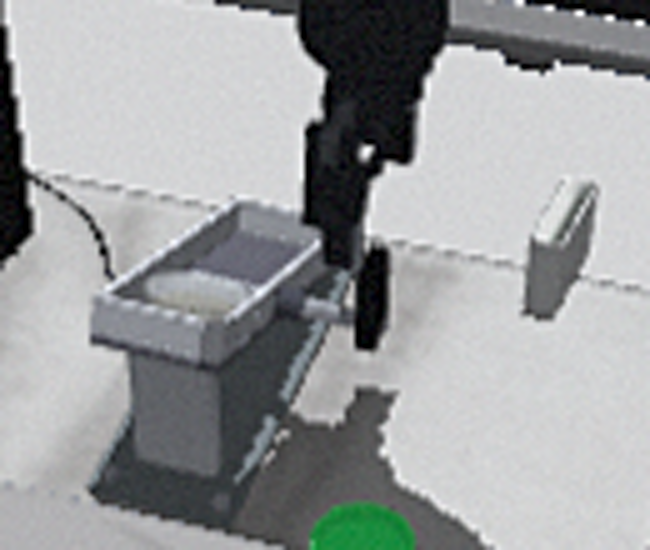

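```bash
python3 -c "
from h import *
def pr(X,n='side'):
    p=P[n];return cv2.projectPoints(np.array([X],float),cv2.Rodrigues(p['R'])[0],p['t'],p['mtx'],np.array([p['k1'],0,0,0]))[0].ravel()
sc=lambda uv:((uv-[195,95])*5+2).round(0)
for X in [(.616,-.120,.178),(.616,-.210,.178),(.616,-.175,.136),(.616,-.175,.074),(.616,-.175,.105)]:print(X,sc(pr(X)))
print(sc(np.array([268.5,154.4])))
print('tops: tab top pixel on z=.136',plane('side',(195+372/5,95+243/5),.136), plane('side',(195+368/5,95+350/5),.074))
"
```

```text
(0.616, -0.12, 0.178) [346. 271.]
(0.616, -0.21, 0.178) [390. 165.]
(0.616, -0.175, 0.136) [372. 263.]
(0.616, -0.175, 0.074) [370. 343.]
(0.616, -0.175, 0.105) [371. 304.]
[370. 299.]
tops: tab top pixel on z=.136 [ 0.6187979  -0.18955982  0.136     ] [ 0.61396484 -0.16773526  0.074     ]
```

>>> {"api": "carry_out", "payload": {
  "commands": [
    [[0,-0.3,0,0,0,0],[0,0,0.4,0,0,0],[0,0,0.4,0,0,0],[0,0,0.4,0,0,0],[0,0,0.4,0,0,0],[0,0,0,0,0,0]]
  ]
}}

```text
clock: 3.4
position: [0.6161, -0.1783, 0.1024]
ee_rot: [0.023, 1.0, 0.0, -0.001]
ft_force: [0.4, -0.3, -0.4]
grip_width: 1.002
grasp_force: 0.0
```

>>> {"api": "carry_out", "payload": {
  "commands": [
    [[0,0,0,0,0,0],[0,0,0,0,0,0],[0,0,0,0,0,0],[0,0,0,0,0,0],[0,0,0,0,0,0],[0,0,0,0,0,0],[0,0,0,0,0,0],[0,0,0,0,0,0],[0,0,0,0,0,0],[0,0,0,0,0,0]]
  ],
  "hand": 1,
  "force": 60
}}

```text
clock: 4.23
position: [0.6173, -0.1766, 0.1047]
ee_rot: [0.023, 1.0, 0.001, 0.001]
ft_force: [-2.4, 3.9, 8.4]
grip_width: 0.318
grasp_force: 59.3
```

```bash
python3 -c "
from h import *
go([.616,-.175,.101])
f=lambda a:cv2.resize(a,None,fx=5,fy=5,interpolation=cv2.INTER_CUBIC)
s=camera('side')[:,:,::-1];cv2.imwrite('pics/s3.png',f(s[95:205,195:325]))
"
```

```text
t 4.2333 p [ 0.6173 -0.1766  0.1047] units [0.04 0.04 0.09] turn [0.01 0.01 0.02] F [-2.4  3.9  8.4] w 0.31762725515735024 59.264187812805176 q [-0.16  0.49  0.49  1.58 -0.25  1.13  1.91]
```

View pics/s3.png

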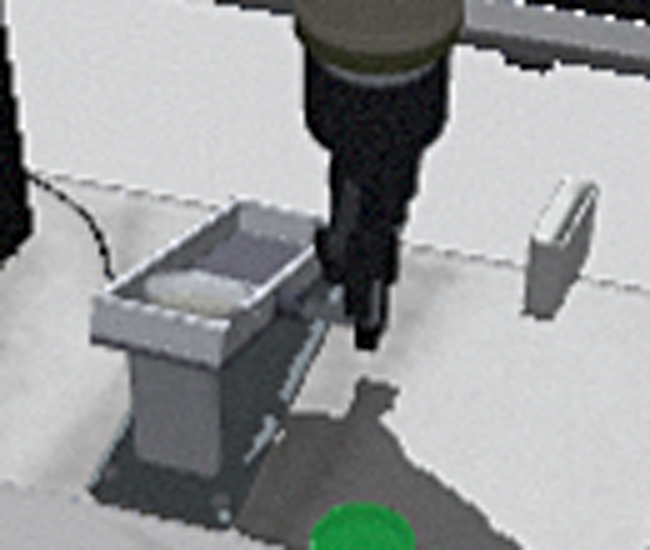

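The tab is gripped: opening 27 mm against a 28 mm tab, and the fingers close round it at crop (365,290). Next I pull along tool +x.

>>> {"api": "carry_out", "payload": {
  "commands": [
    [[0.2,0,0,0,0,0],[0.2,0,0,0,0,0],[0.2,0,0,0,0,0],[0.2,0,0,0,0,0],[0.2,0,0,0,0,0],[0.2,0,0,0,0,0],[0.05,0,0,0,0,0],[0.05,0,0,0,0,0],[0,0,0,0,0,0],[0,0,0,0,0,0]]
  ]
}}

```text
clock: 5.12
position: [0.5673, -0.1741, 0.1047]
ee_rot: [0.022, 1.0, 0.0, 0.003]
ft_force: [8.4, 1.7, -0.7]
grip_width: 0.314
grasp_force: 60.5
```

```bash
python3 -c "
from h import *
go([.567,-.174,.104])
f=lambda a,k:cv2.resize(a,None,fx=k,fy=k,interpolation=cv2.INTER_CUBIC)
s=camera('side')[:,:,::-1];t=camera('top')[:,:,::-1]
cv2.imwrite('pics/p4.png',np.hstack([f(s[115:205,200:300],4),f(t[120:210,260:360],4)]))
"
```

```text
t 5.1167 p [ 0.5673 -0.1741  0.1047] units [0.01 0.   0.02] turn [0.01 0.05 0.02] F [ 8.4  1.7 -0.7] w 0.31355032641754066 60.48884153366089 q [-0.19  0.39  0.51  1.73 -0.21  1.08  1.91]
```

View pics/p4.png

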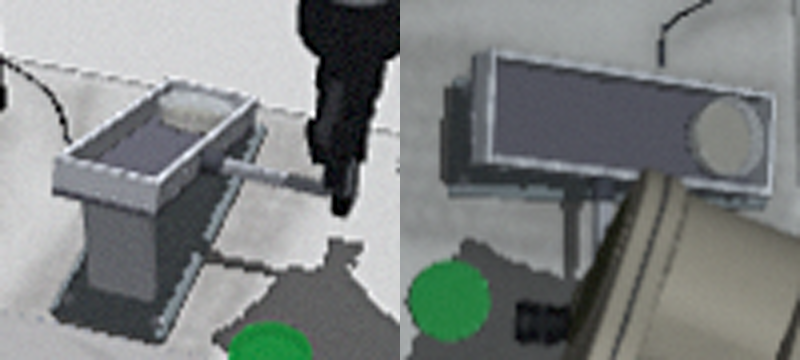

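The dish has slid to the foot (side panel at about (200,105), top panel (727,135)) and the lane at the gate is clear. I pull a touch more to confirm the stop and hold there.

>>> {"api": "carry_out", "payload": {
  "commands": [
    [[0.06,0,0,0,0,0],[0.06,0,0,0,0,0],[0,0,0,0,0,0],[0,0,0,0,0,0],[0,0,0,0,0,0],[0,0,0,0,0,0],[0,0,0,0,0,0],[0,0,0,0,0,0]]
  ]
}}

```text
clock: 5.88
position: [0.5672, -0.1742, 0.1048]
ee_rot: [0.022, 1.0, -0.001, 0.007]
ft_force: [36.1, -3.5, -22.1]
grip_width: 0.32
grasp_force: 62.2
```

>>> {"api": "carry_out", "payload": {
  "commands": [
    [[-0.2,0,0,0,0,0],[-0.2,0,0,0,0,0],[-0.2,0,0,0,0,0],[-0.2,0,0,0,0,0],[-0.2,0,0,0,0,0],[-0.2,0,0,0,0,0],[-0.1,0,0,0,0,0],[-0.1,0,0,0,0,0],[0,0,0,0,0,0],[0,0,0,0,0,0]]
  ]
}}

```text
clock: 6.72
position: [0.6172, -0.1765, 0.1047]
ee_rot: [0.022, 1.0, 0.001, 0.001]
ft_force: [2.2, 3.4, 7.0]
grip_width: 0.315
grasp_force: 66.0
```

>>> {"api": "carry_out", "payload": {
  "commands": [
    [[0,0,0,0,0,0],[0,0,0,0,0,0],[0,0,0,0,0,0],[0,0,0,0,0,0],[0,0,0,0,0,0],[0,0,0,0,0,0],[0,0,0,0,0,0],[0,0,0,0,0,0]]
  ],
  "hand": -1
}}

```text
clock: 7.38
position: [0.6158, -0.1775, 0.1032]
ee_rot: [0.023, 1.0, 0.0, -0.0]
ft_force: [-0.4, 0.3, 0.1]
grip_width: 0.997
grasp_force: 0.0
```

>>> {"api": "carry_out", "payload": {
  "commands": [
    [[0,0,-0.4,0,0,0],[0,0,-0.6,0,0,0],[0,0,-0.8,0,0,0],[0,0,-0.8,0,0,0],[0,0,-0.8,0,0,0],[0.8,0,-0.5,0,0,0],[0.8,0,-0.3,0,0,0],[0.8,0,0,0,0,0],[0.8,0,0,0,0,0],[0,0,0,0,0,0],[0,0,0,0,0,0]]
  ]
}}

```text
clock: 8.3
position: [0.4871, -0.1717, 0.272]
ee_rot: [0.023, 1.0, 0.001, 0.001]
ft_force: [0.2, -0.6, -0.8]
grip_width: 0.999
grasp_force: 0.0
```

```bash
python3 -c "
from h import *
go([.616,-.175,.101])
f=lambda a,k:cv2.resize(a,None,fx=k,fy=k,interpolation=cv2.INTER_CUBIC)
s=camera('side')[:,:,::-1];t=camera('top')[:,:,::-1]
a,sa=blob(s,262,138,278,168);print('tab',a,sa,'was 268.53 154.44')
cv2.imwrite('pics/p5.png',np.hstack([f(s[115:205,200:300],4),f(t[120:210,260:360],4)]))
"
```

```text
t 8.3 p [ 0.4871 -0.1717  0.272 ] units [-3.21  0.06  4.28] turn [0.02 0.02 0.01] F [ 0.2 -0.6 -0.8] w 0.9987686499330591 0.0 q [-0.27  0.06  0.55  1.71 -0.03  1.38  1.81]
tab [268.5049505  154.45544554] [  4   7   6  20 101] was 268.53 154.44
```

View pics/p5.png

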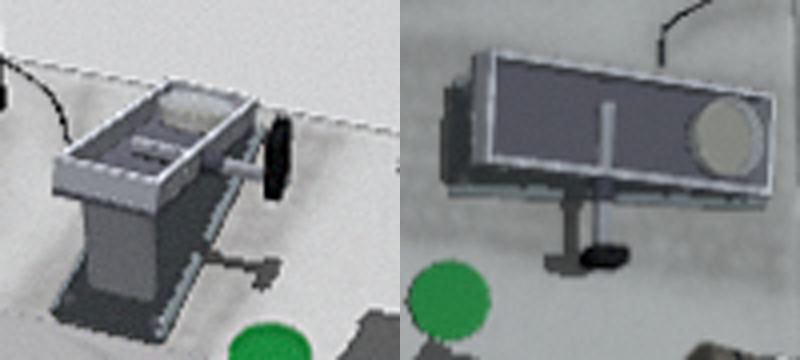

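The gate is home, with the tab at the same pixel as before the pull. The dish rests at the foot (top panel (727,135)) and the gripper is clear.

```bash
python3 -c "
from workcell import *
print(hand_in())"
```

```text
the job is handed in; nothing more can be done
None
```

I pulled the gate to its stop and held it there, the dish slid to the foot of the chute, and the gate went back home and was let go. The job was handed in at about 8.5 s, with no verdict returned.

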